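# Set the bench for the next socket: sheets to the warmer, cups nested

### The job

Get the bench ready for the next socket: draw every tan sheet out of the leaning stack without toppling or dragging out the white and grey ones, never gripping the tan sheets harder than 30 N because they dent, and lean them side by side against the warmer's plate with their feet on its ledge; only when they all stand there, push the red switch right over to on, away from you. Nest all the mixing cups upright and fully home in one stack on the orange cup clamped to the tray, with every handle turned to a different side, clear of all the others by at least 45 degrees. Leave the other tools on the bench where they are.

Things in the scene. Friction and masses are not known exactly. Their poses are not given: they have to be found in the camera images.
- stand: Fixed dark steel stand at the left: base 150 (x) x 160 (y) x 15 mm, origin: centre of underside; +x points away from the robot. Back plate: its front face rises from the ledge (z 15) at x = -30 mm, leans 15 deg towards -x, is 95 mm long, 12 thick. Lip 10 mm high at x = 54 to 62. The sheets lean on the plate flush on one another, feet on the ledge, tops towards the robot, in varying order.
- sheet_tall: Tan (wanted) sheet, 10 mm thick, 100 wide, 185 high, 0.10 to 0.20 kg; may be absent. Origin: centre of its underside; z up along the sheet (leaning 15 to 25 deg towards the stand's -x), x its face normal (about the stand's +x), y along its width. Foam core: dents if the fingers press it with over 60 N in all (both pads added, i.e. a 30 N grip).
- sheet_mid: Tan (wanted) sheet like sheet_tall (same frame, same dent limit), but 142 mm high, 0.08 to 0.16 kg; may be absent. If it stands next to sheet_tall there is no room for a finger between the two until sheet_tall is drawn.
- sheet_a: White sheet that must stay in the stand: 10 mm thick, 100 wide, 100 high, 0.10 kg, frame as for sheet_tall. It may settle back a little when a sheet behind it is drawn.
- sheet_b: Grey sheet that must stay in the stand: 10 mm thick, 100 wide, 100 high, 0.10 kg, frame as for sheet_tall. It may settle back a little when a sheet behind it is drawn.
- sheet_c: White sheet that must stay in the stand: 10 mm thick, 100 wide, 100 high, 0.10 kg, frame as for sheet_tall. It may settle back a little when a sheet behind it is drawn.
- warmer: Fixed sheet warmer at the right: base 150 (x) x 250 (y) x 15 mm, origin: centre of underside, +x away from the robot. White/copper plate 240 mm wide with the stand's profile (face from x -30, z 15, leaning 15 deg to -x, 95 long; lip 10 high at x 54 to 62). A sheet flush on it has its underside's middle at x = -24; two fit side by side at y = +58 and -58. Switch beyond the +y end.
- switch (a joint): The warmer's red toggle lever, pivoting about the warmer's y: 0 to 0.2 rad at the start (off, leaning to the warmer's -x, the robot's side), 1.0 rad fully on (leaning to the warmer's +x). It has friction and stays where it is left.
- switch_tip (a point): Tip of that lever, 80 mm long from its pivot; the tip swings from about 38 mm before to 38 mm past the pivot along the warmer's x.
- tray: Fixed aluminium plate, 140 x 140 x 8 mm, to which the orange cup is clamped; origin at the centre of its underside.
- cup_orange: Orange mixing cup, bottom of the stack; clamped to the tray, always present. 70 mm high, weighted foot (0.16 kg); origin: centre of underside, z up. Upper 40 mm: collar 66 mm outer, 58 inner diameter (mouth 36 mm deep). Lower 30 mm: foot 50 mm across (46 at the bottom) that enters another cup's mouth, the collar then resting on its rim: stacking pitch 40 mm. Handle along the cup's own +y.
- cup_white: White mixing cup, same shape and frame as cup_orange; may be absent. It stands loose on the table at the start.
- cup_green: Green mixing cup, same shape and frame as cup_orange; may be absent. It stands loose on the table at the start.
- cup_yellow: Yellow mixing cup, same shape and frame as cup_orange; may be absent. It stands loose on the table at the start.
- cup_orange_handle (a point): Middle of the orange cup's handle, 62 mm from the axis along its +y, 40 mm up. The handle is a J of 12 mm bar: out from the collar just under the rim (top of bar at z = 67 mm) to 68 mm from the axis, then hanging down to z = 10 mm, so that it fouls a handle on the same side of the cup below, and the cup cannot go home.
- cup_white_handle (a point): Middle of the hanging part of the handle of cup_white (same handle as the orange cup).
- cup_green_handle (a point): Middle of the hanging part of the handle of cup_green (same handle as the orange cup).
- cup_yellow_handle (a point): Middle of the hanging part of the handle of cup_yellow (same handle as the orange cup).
- foot: Tan prosthetic foot form, 200 mm long, 150 mm high. Not part of the job: leave it where it is. Origin on the table at its middle.
- drill: Green and black cordless drill lying on its side, 200 mm long, 60 mm high. Not part of the job: leave it where it is. Origin on the table at its middle.
- tape: Roll of paper tape lying flat, 100 mm across, 45 mm high. Not part of the job: leave it where it is. Origin on the table at its middle.
- tin: Tin can, 80 mm across, 110 mm high. Not part of the job: leave it where it is. Origin on the table at its middle.
- knife: Yellow utility knife, 130 mm long, lying flat. Not part of the job: leave it where it is. Origin on the table at its middle.

How it is judged:
By the outcome, as a careful person would: the job done as asked, in the order asked, and still so for the second after the job is handed in, with the robot touching nothing.
Of sheet_tall, sheet_mid only 1 to 2 are there at a start; the rules pass over those that are not, and their reading is None.
Of cup_white, cup_green, cup_yellow only 2 to 3 are there at a start; the rules pass over those that are not, and their reading is None.
At some moment in a run one of cup_white, cup_green, cup_yellow may be knocked a few centimetres aside while the robot is not near it.
It also fails if it takes over 210 s, if anything falls off the work surface, if the arm or the gripper's body presses on something with over 40 N, if the wrist force passes 120 N, or if a joint passes its speed limit or range.

### The arm

A 7-joint arm with a two-finger parallel gripper is mounted at the origin on the work surface. World frame = base frame: x ahead of the robot, y to its left, z up, the work surface at z = 0. Lengths are in m, angles in rad, forces in N, time in s.
With the tool pointing down it reaches from about 0.425 to 0.825 m from the base axis. Payload 3.6 kg.
Tool frame: the origin (TCP) lies at the centre of the arm's flange, where the gripper is bolted on; the fingertips stand 186 mm ahead of it and the grasp point (between the pads) lies 167 mm ahead of it; z points along the fingers, y is the line along which they close (so a half turn about z gives the same grasp; the last joint's range is limited). The gripper opens to 93 mm and grips with 3 to 60 N. Pads are 15 mm wide; open, the fingers measure 128 mm over their backs; the gripper's body (75 mm by 188 mm) begins 65 mm behind the grasp point.
Start: joints at [1.141, 0.615, -0.013, 1.423, 0.008, 1.103, -0.04], TCP at [0.255, -0.598, 0.405] pointing down, gripper open.
Joint ranges: [-3.12, 3.12], [-0.3, 2.06], [-1.34, 1.32], [0.26, 2.42], [-1.36, 4.5], [0.01, 1.98], [-2.84, 2.84]. Speed limits (rad/s): [2.79, 2.79, 3.14, 3.14, 3.14, 3.14, 3.14].

### API

Orientations are given as a rotation vector (axis times angle).
In Python, from station import bot gives the robot as it stands.
- The arm moves only by the shell command python3 inch.py 'ROWS' [OPENING] [FORCE]. ROWS is 1 to 12 rows, parted by semicolons, with the numbers parted by commas; each row has 6 numbers: dx, dy, dz in m, then a rotation vector rx, ry, rz in rad; each row shifts and turns the commanded pose from where the row before left it, along the tool's axes as they then stand; what a row does not reach is not made up. A row lasts 1/12 s, in which the tool goes at most 0.0417 m and 0.125 rad, less where a joint would pass 70% of its speed; a pose out of reach is approached as far as the arm can. OPENING is the opening from 0.0 (shut) to 1.0 (fully open), set as the command begins (- or left out keeps the last). The fingers move at their own pace and stop on an object; FORCE is the grip in N (left out, the last holds). Time passes only in rows, so rows that do not move let the fingers close. It prints the time, the measured TCP pose, the force, the opening and the grip force at its end. Input that does not fit is refused with a message, and nothing moves.
- bot.sense(): the state, without advancing time (a new reading comes with each control period).
- bot.capture(name): name is "scene" or "side" or "wrist"; returns a dict with "frame" (400x640x3 uint8, red, green, blue), "fx", "fy", "cx", "cy" (pixels), "R" (3x3) and "t" (3): a world point X has camera coordinates R X + t; the wrist camera has in their place "T_tool_cam" (4x4, takes a point from camera to tool coordinates, whose origin is the TCP and whose axes are the flange's). Camera axes: x right, y down, z forward; pixel columns grow to the right and rows downward; lengths in m; the calibration is good to about 2 mm. A picture is of the moment at which its call begins: read the wrist's pose just before it. There is no depth.
- bot.hand_in(): hands the job in; it is judged then, once.
The state is a dict: "t": time; "joints": joint angles; "dq": joint speeds; "tau": joint torques, N m; "tcp_pos": TCP position; "eef_rot": TCP orientation; "ft_force": force on the tool from outside, world axes, zero at the start; "ft_torque": the same for the moment, N m; "gripper_width": opening from 0.0 (shut) to 1.0 (fully open); "grip_force": force on a finger pad.
Only numpy, scipy, OpenCV 4.12 (cv2) and the standard library are available. Lean on these libraries where they do the work, as an engineer would, in place of code of your own. Each camera call takes 0.05 s, during which the arm holds its last target. There are 200 camera calls.

## Working session

There is one attempt and no reset: what is moved stays moved. The work goes in short steps, Python scripts to look and compute and a shell command to move; the robot and the scene stay as the last step left them, time stands still between calls to the robot, and variables do not carry over. Pictures are saved under pics/ and viewed, at most 14 in all, crops included, and the job is handed in when it is done.

```bash
ls; mkdir -p pics
python3 - <<'E'
from station import bot
import cv2,numpy as np
print({k:np.round(v,3) for k,v in bot.sense().items()})
for n in ["scene","side","wrist"]:
    c=bot.capture(n); cv2.imwrite(f"pics/{n}0.png",c["frame"][:,:,::-1])
    print(n,{k:np.round(v,3).tolist() for k,v in c.items() if k!="frame"})
E
```

```text
inch.py
pics
station.py
{'t': np.float64(0.0), 'joints': array([ 1.14 ,  0.616, -0.013,  1.425,  0.008,  1.103, -0.04 ]), 'dq': array([-0.002, -0.001,  0.   ,  0.002,  0.001,  0.001, -0.001]), 'tau': array([ 0.0000e+00, -4.5894e+01,  2.0900e-01, -1.6574e+01, -6.1000e-02,
        2.1000e-02,  0.0000e+00]), 'tcp_pos': array([ 0.255, -0.597,  0.404]), 'eef_rot': array([-3.075e+00, -6.300e-01,  1.000e-03]), 'ft_force': array([-0.19 ,  0.237, -0.089]), 'ft_torque': array([ 0.021, -0.022,  0.006]), 'grip_force': np.float64(0.0), 'gripper_width': np.float64(0.999)}
scene {'fx': 422.898, 'fy': 422.898, 'cx': 315.0, 'cy': 199.566, 'R': [[0.724, 0.69, -0.002], [0.355, -0.375, -0.856], [-0.592, 0.619, -0.517]], 't': [-0.406, -0.104, 1.241]}
side {'fx': 365.25, 'fy': 365.25, 'cx': 320.182, 'cy': 197.318, 'R': [[-0.966, -0.258, -0.021], [-0.126, 0.539, -0.833], [0.227, -0.802, -0.553]], 't': [0.513, 0.123, 0.699]}
wrist {'fx': 350.84, 'fy': 350.84, 'cx': 316.193, 'cy': 199.137, 'T_tool_cam': [[0.001, -0.968, -0.251, 0.069], [1.0, 0.001, 0.0, 0.001], [-0.0, -0.251, 0.968, 0.02], [0.0, 0.0, 0.0, 1.0]]}
```
Joint1 = 1.14 but TCP at y=-0.598... base rotated. OK.

View pics/scene0.png

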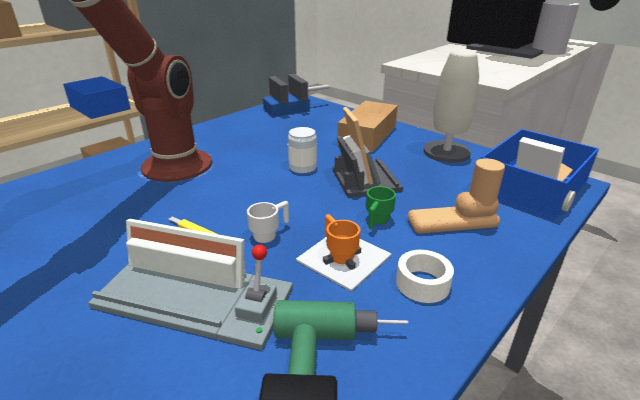

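View pics/side0.png

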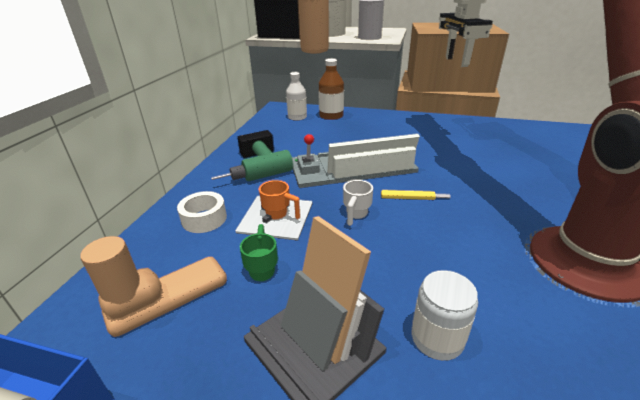

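Create h.py:
```python
from station import bot
import cv2,numpy as np
from scipy.spatial.transform import Rotation as Ro
def cap(n,save=None):
    s=bot.sense(); c=bot.capture(n)
    if n=="wrist":
        T=np.eye(4);T[:3,:3]=Ro.from_rotvec(s["eef_rot"]).as_matrix();T[:3,3]=s["tcp_pos"]
        W=T@c["T_tool_cam"]; c["R"]=W[:3,:3].T; c["t"]=-c["R"]@W[:3,3]
    for k in("R","t"): c[k]=np.array(c[k])
    if save: cv2.imwrite(f"pics/{save}.png",c["frame"][:,:,::-1])
    return c
def ray(c,u,v):
    d=c["R"].T@np.array([(u-c["cx"])/c["fx"],(v-c["cy"])/c["fy"],1]); return -c["R"].T@c["t"],d/np.linalg.norm(d)
def onz(c,u,v,z):
    o,d=ray(c,u,v); return o+d*(z-o[2])/d[2]
def tri(*obs):
    A=np.zeros((3,3));b=np.zeros(3);L=[ray(*o) for o in obs]
    for o,d in L: P=np.eye(3)-np.outer(d,d);A+=P;b+=P@o
    X=np.linalg.solve(A,b); return X,[round(float(np.linalg.norm((np.eye(3)-np.outer(d,d))@(X-o)))*1000,1) for o,d in L]
def proj(c,X):
    p=c["R"]@np.array(X)+c["t"]; return np.array([c["fx"]*p[0]/p[2]+c["cx"],c["fy"]*p[1]/p[2]+c["cy"]])
def blobs(c,lo,hi,mn=60):
    m=cv2.inRange(cv2.cvtColor(c["frame"],cv2.COLOR_RGB2HSV),np.array(lo),np.array(hi))
    cs,_=cv2.findContours(m,cv2.RETR_EXTERNAL,cv2.CHAIN_APPROX_NONE)
    return sorted([k for k in cs if cv2.contourArea(k)>mn],key=cv2.contourArea,reverse=True)
def tool(dv):  # world vector -> tool axes
    return Ro.from_rotvec(bot.sense()["eef_rot"]).inv().apply(dv)
```

Run:
```python
from h import *
np.set_printoptions(precision=3,suppress=True)
S=cap("scene");D=cap("side")
for n,a,b in [("green rim",(381,192),(259,241)),("green base",(380,222),(260,275)),("orange rim",(342,229),(274,189)),("white rim",(263,211),(358,190)),("switch ball",(259,253),(309,139)),("warm plate topnear",(242,238),(334,150)),("warm plate topfar",(127,223),(418,138)),("tin",(302,134),(447,283)),("tan top L",(344,110),(364,236)),("tape",(425,263),(202,202)),]:
    print(n,*tri((S,*a),(D,*b)))
print("foot",onz(D,165,300,0),"knife",onz(D,410,195,0),"drill",onz(S,315,320,.03))
for p in[(247,342),(315,400),(384,345),(310,282)]: print("stand base",onz(D,*p,.015))
for p in[(92,297),(262,340),(292,290),(130,255)]: print("warmer base",onz(S,*p,.015))
for p in[(297,257),(344,284),(391,255),(345,235)]: print("tray",onz(S,*p,.008))
for n,lo,hi,c in [("tanS",(8,90,120),(22,200,255),S),("tanD",(8,90,120),(22,200,255),D)]:
    for k in blobs(c,lo,hi,200): print(n,cv2.boundingRect(k),cv2.contourArea(k))
im=cv2.resize(D["frame"][200:400,220:400],None,fx=3,fy=3,interpolation=2);im2=cv2.resize(S["frame"][90:220,310:430],None,fx=3,fy=3)
cv2.imwrite("pics/standD.png",im[:,:,::-1]);
a=np.zeros((600,540+0,3),np.uint8)
```

```text
green rim [0.6   0.171 0.072] [2.7, 2.7]
green base [ 0.604  0.175 -0.01 ] [0.8, 0.8]
orange rim [0.634 0.    0.074] [0.1, 0.1]
white rim [ 0.457 -0.053  0.063] [0.8, 0.8]
switch ball [ 0.61  -0.188  0.11 ] [1.8, 1.8]
warm plate topnear [ 0.54  -0.17   0.096] [1.1, 1.1]
warm plate topfar [ 0.341 -0.291  0.095] [0.1, 0.1]
tin [0.284 0.234 0.107] [4.7, 4.7]
tan top L [0.402 0.266 0.195] [5.9, 5.9]
tape [0.791 0.05  0.048] [2.1, 2.1]
foot [0.738 0.28  0.   ] knife [ 0.343 -0.159  0.   ] drill [ 0.729 -0.176  0.03 ]
stand base [0.556 0.331 0.015]
stand base [0.433 0.389 0.015]
stand base [0.356 0.286 0.015]
stand base [0.498 0.192 0.015]
warmer base [ 0.395 -0.4    0.015]
warmer base [ 0.687 -0.254  0.015]
warmer base [ 0.64  -0.143  0.015]
warmer base [ 0.33  -0.298  0.015]
tray [ 0.573 -0.065  0.008]
tray [ 0.693 -0.06   0.008]
tray [0.707 0.072 0.008]
tray [0.594 0.06  0.008]
tanS (408, 159, 96, 74) 3088.5
tanS (131, 226, 105, 31) 1063.5
tanS (344, 101, 53, 83) 1016.5
tanS (326, 214, 34, 36) 555.5
tanS (81, 119, 54, 37) 471.0
tanD (81, 236, 145, 98) 6158.0
tanD (303, 217, 67, 147) 3920.5
tanD (259, 180, 41, 40) 976.5
tanD (303, 0, 25, 50) 967.5
tanD (413, 23, 36, 11) 267.0
tanD (421, 88, 79, 10) 219.0
```

View pics/standD.png

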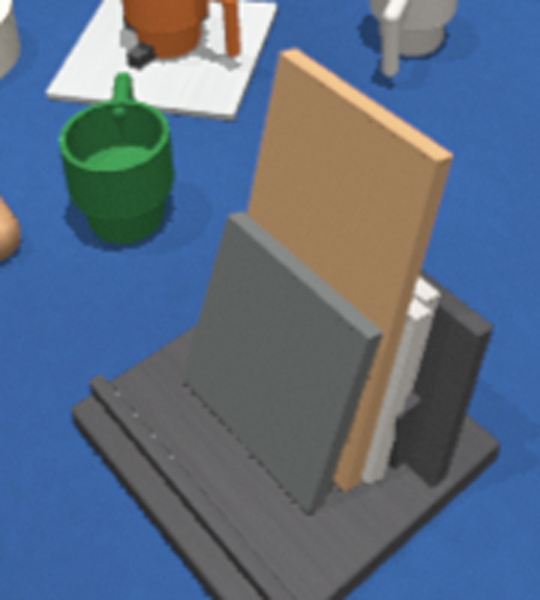

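The side crop shows the order from the plate as white, white, one tan (the tall one), grey. There are two loose cups, white and green. Next I'll get wrist views, starting over the warmer.

```bash
python3 inch.py '0.029,-0.019,0,0,0,0;0.029,-0.019,0,0,0,0;0.029,-0.019,0,0,0,0;0.029,-0.019,0,0,0,0;0.029,-0.019,0,0,0,0;0.029,-0.019,0,0,0,0;0.029,-0.019,0,0,0,0;0.029,-0.019,-0.01,0,0,0;0.029,-0.019,-0.01,0,0,0;0.029,-0.019,-0.01,0,0,0;0.029,-0.019,0,0,0,0;0,0,0,0,0,0'
python3 - <<'E'
from h import *
c=cap("wrist","w1"); np.savez("w1.npz",**c)
E
```

```text
t: 1.25
tcp_pos: [0.4713, -0.2723, 0.4356]
eef_rot: [-3.069, -0.651, -0.01]
ft_force: [-0.4, 1.8, 0.4]
gripper_width: 1.0
grip_force: 0.0
```

View pics/w1.png

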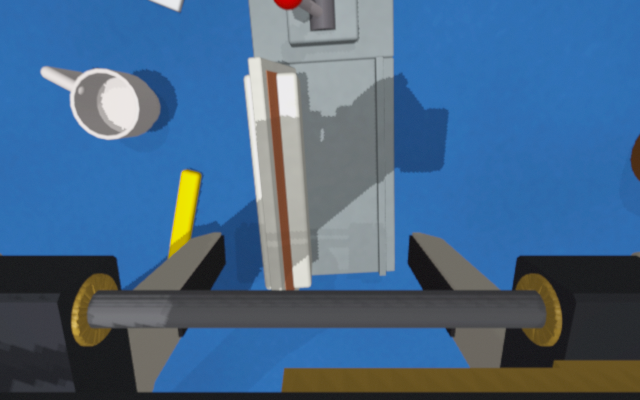

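Run:
```python
from h import *
np.set_printoptions(precision=4,suppress=True)
c=dict(np.load("w1.npz"))
for p in [(394,60),(394,270),(308,287),(298,75),(377,57),(314,275)]: print(p,onz(c,*p,.015))
a,b=onz(c,394,60,.015),onz(c,394,270,.015); d=(a-b)[:2];d/=np.linalg.norm(d); x=np.array([d[1],-d[0]]);print("yaw x",np.degrees(np.arctan2(x[1],x[0])))
for p in [(308,287),(298,75),(377,57),(394,60)]: P=onz(c,*p,.015)[:2]; print((P-b[:2])@x,(P-b[:2])@d)
S=cap("scene");D=cap("side")
for n,cc in (("S",S),("D",D),("W",c)):
  for k in blobs(cc,(0,180,120),(4,255,255),20)+blobs(cc,(175,180,120),(180,255,255),20)[:2]: (u,v),r=cv2.minEnclosingCircle(k); print("red",n,u,v,r)
```

```text
(394, 60) [ 0.6162 -0.2989  0.015 ]
(394, 270) [ 0.3985 -0.4103  0.015 ]
(308, 287) [ 0.3337 -0.3222  0.015 ]
(298, 75) [ 0.5605 -0.2111  0.015 ]
(377, 57) [ 0.6115 -0.281   0.015 ]
(314, 275) [ 0.3519 -0.3224  0.015 ]
yaw x -62.911658183352344
-0.1079187460065565 -0.017536397016058976
-0.10360206537319677 0.23498612618468764
-0.01812111667586293 0.24855786208648645
1.0644576077065722e-17 0.24456023539054328
red S 259.0 251.89285278320312 7.17724609375
red D 308.5 138.5 3.8079864978790283
red W 287.0 0.5 13.009712219238281
```

```bash
python3 inch.py '0.017,-0.031,-0.005,0,0,0;0.017,-0.031,-0.005,0,0,0;0.017,-0.031,-0.005,0,0,0;0.017,-0.031,-0.005,0,0,0;0.017,-0.031,-0.005,0,0,0;0.017,-0.031,-0.005,0,0,0;0.017,-0.031,-0.005,0,0,0;0.017,-0.031,-0.005,0,0,0;0,0,0,0,0,0;0,0,0,0,0,0'
python3 - <<'E'
from h import *
c=cap("wrist","w2"); np.savez("w2.npz",**c)
E
```

```text
t: 2.23
tcp_pos: [0.4943, 0.0017, 0.4749]
eef_rot: [3.077, 0.633, 0.0]
ft_force: [0.1, -0.9, -0.5]
gripper_width: 0.998
grip_force: 0.0
```

View pics/w2.png

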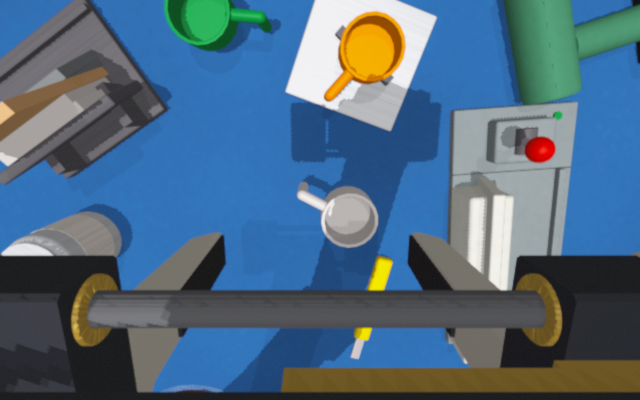

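Run:
```python
from h import *
np.set_printoptions(precision=4,suppress=True)
c=dict(np.load("w2.npz")); w1=dict(np.load("w1.npz")); S=cap("scene");D=cap("side")
for n,rim,h,z in [("white",(349,217),(303,187),.07),("orange",(372,47),(331,97),.078),("green",(203,8),(267,22),.07)]:
    r=onz(c,*rim,z);p=onz(c,*h,z-.01); d=(p-r)[:2]; print(n,r,p,"dist",np.linalg.norm(d),"handle deg",np.degrees(np.arctan2(d[1],d[0])))
print("white tri",tri((c,349,217),(w1,115,104)),"tri with scene",tri((c,349,217),(S,263,211),(D,358,190)))
print("orange tri",tri((c,372,47),(S,342,229),(D,274,189)))
print("green tri",tri((c,203,8),(S,381,192),(D,259,241)))
print("ball",tri((c,540,149),(S,259,252),(D,308.5,138.5)))
for n,lo,hi in [("orange",(3,180,80),(18,255,255)),("green",(55,150,40),(75,255,255)),("yellow",(24,180,120),(34,255,255))]:
    for cc,m in((c,"w"),(S,"s"),(D,"d")):
        for k in blobs(cc,lo,hi,60)[:3]: print(n,m,cv2.boundingRect(k),cv2.contourArea(k))
```

```text
white [ 0.4618 -0.0546  0.07  ] [0.4713 0.0069 0.06  ] dist 0.06229081573598268 handle deg 81.2743394347733
orange [ 0.6341 -0.      0.078 ] [0.5746 0.0179 0.068 ] dist 0.06210266126905019 handle deg 163.26535176597548
green [0.6019 0.1688 0.07  ] [0.6167 0.108  0.06  ] dist 0.06262323581486225 handle deg -76.37481999539287
white tri (array([ 0.4582, -0.0582,  0.0535]), [0.5, 0.5]) tri with scene (array([ 0.4587, -0.0549,  0.063 ]), [1.8, 1.4, 1.9])
orange tri (array([ 0.6345, -0.0001,  0.0738]), [0.5, 0.3, 0.5])
green tri (array([0.6011, 0.1695, 0.0719]), [1.4, 3.1, 2.8])
ball (array([ 0.6095, -0.1875,  0.1119]), [0.8, 1.5, 1.1])
orange w (325, 15, 77, 86) 957.0
orange s (326, 215, 34, 49) 1135.0
orange d (260, 181, 39, 37) 859.0
green w (165, 0, 106, 50) 3206.0
green s (367, 187, 28, 42) 829.5
green d (245, 244, 32, 37) 193.5
yellow w (368, 257, 24, 34) 484.0
yellow w (355, 328, 16, 12) 135.0
```

```bash
python3 inch.py '0.016,-0.030,0,0,0,0;0.016,-0.030,0,0,0,0;0.016,-0.030,0,0,0,0;0.016,-0.030,0,0,0,0;0.016,-0.030,0,0,0,0;0.016,-0.030,0,0,0,0;0.016,-0.030,0,0,0,0;0.016,-0.030,0,0,0,0;0,0,0,0,0,-0.12;0,0,0,0,0,-0.12;0,0,0,0,0,-0.12;0,0,0,0,0,-0.12'
python3 inch.py '0,0,0,0,0,-0.12;0,0,0,0,0,-0.12;0,0,0,0,0,-0.12;0,0,0,0,0,-0.12;0,0,0,0,0,-0.12;0,0,0,0,0,-0.12;0,0,0,0,0,-0.12;0,0,0,0,0,-0.12;0,0,0,0,0,-0.12;0,0,0,0,0,-0.12;0,0,0,0,0,-0.12;0,0,0,0,0,-0.12'
python3 inch.py '0,0,0,0,0,-0.12;0,0,0,0,0,-0.12;0,0,0,0,0,-0.12;0,0,0,0,0,-0.10;0,0,0,0,0,0;0,0,0,0,0,0'
python3 - <<'E'
from h import *
c=cap("wrist","w3"); np.savez("w3.npz",**c)
print(Ro.from_rotvec(bot.sense()["eef_rot"]).as_matrix().round(3), bot.sense()["joints"].round(2))
E
```

```text
t: 3.38
tcp_pos: [0.5189, 0.2701, 0.4741]
eef_rot: [2.837, 1.345, -0.002]
ft_force: [-0.1, -0.7, -0.0]
gripper_width: 0.999
grip_force: 0.0
t: 4.38
tcp_pos: [0.5191, 0.2696, 0.4741]
eef_rot: [1.247, 2.883, -0.003]
ft_force: [-0.1, -1.0, -0.7]
gripper_width: 1.002
grip_force: 0.0
t: 4.88
tcp_pos: [0.5188, 0.2703, 0.4741]
eef_rot: [-0.569, -3.089, 0.002]
ft_force: [-0.2, 0.4, 0.9]
gripper_width: 1.002
grip_force: 0.0
[[-0.935  0.355 -0.   ]
 [ 0.355  0.935 -0.001]
 [ 0.    -0.001 -1.   ]] [-0.04  0.56 -0.82  1.5   0.42  1.27  0.31]
```

View pics/w3.png

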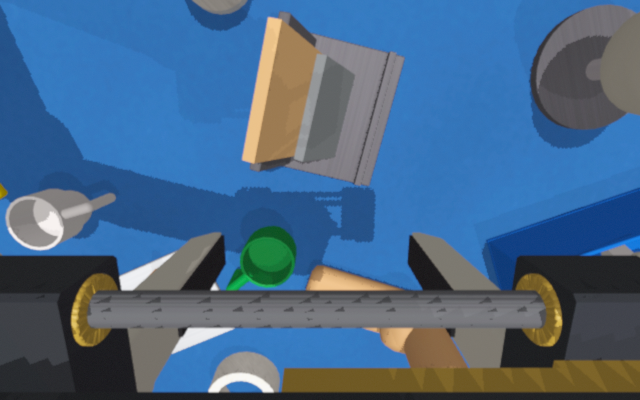

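Run:
```python
from h import *
np.set_printoptions(precision=4,suppress=True)
c=dict(np.load("w3.npz")); D=cap("side"); S=cap("scene")
a,b=onz(c,403,55,.015)[:2],onz(c,370,185,.015)[:2]
y=(a-b);L=np.linalg.norm(y);y/=L;x=np.array([y[1],-y[0]]);o=(a+b)/2-.075*x
print("stand yaw",np.degrees(np.arctan2(x[1],x[0])),"L",L,"o",o)
g=lambda P:np.array([(P[:2]-o)@x,(P[:2]-o)@y,P[2]])
for n,w,d in [("-y rear?",(243,160),(316,216.7)),("-y mid",(249,162),(317.5,217.5)),("+y mid",(274,18),(367.5,252.5)),("grey -y",(0,0),(0,0))][:3]:
    P,e=tri((c,*w),(D,*d)); print(n,P,g(P),e)
for n,w,d in [("grey top -y",(299,161),(299,272)),("grey top +y",(323,56),(345,311))]:
    P,e=tri((c,*w),(D,*d)); print(n,P,g(P),e)
k=[k for k in blobs(c,(8,60,120),(22,200,255),200) if cv2.boundingRect(k)[1]<150 ]
print([ (cv2.boundingRect(q),cv2.minAreaRect(q)) for q in k])
r=c["frame"][90,235:345].astype(int);print(r[:, 0].tolist())
```

```text
stand yaw 57.3225012571582 L 0.15845608769291208 o [0.4596 0.3034]
-y rear? [0.4704 0.2291 0.1917] [-0.0567 -0.0492  0.1917] [0.9, 0.9]
-y mid [0.4705 0.232  0.1922] [-0.0543 -0.0477  0.1922] [2.1, 2.1]
+y mid [0.3888 0.2879 0.1933] [-0.0513  0.0513  0.1933] [0.3, 0.3]
grey top -y [0.4935 0.2589 0.1067] [-0.0191 -0.0525  0.1067] [1.7, 1.7]
grey top +y [0.4115 0.3153 0.1099] [-0.016   0.0469  0.1099] [1.3, 1.3]
[((243, 18, 78, 146), ((283.1329345703125, 94.06396484375), (57.635536193847656, 146.87098693847656), 10.437475204467773))]
[49, 51, 53, 52, 52, 50, 51, 53, 51, 50, 52, 52, 52, 50, 49, 49, 50, 50, 76, 162, 220, 233, 235, 235, 235, 234, 235, 235, 235, 235, 235, 234, 222, 179, 148, 149, 156, 156, 156, 156, 157, 156, 156, 156, 156, 156, 156, 156, 156, 156, 156, 156, 157, 156, 156, 156, 156, 156, 157, 156, 156, 156, 156, 156, 156, 157, 156, 157, 156, 156, 156, 156, 156, 153, 150, 148, 149, 149, 149, 149, 149, 148, 147, 137, 110, 98, 97, 97, 97, 97, 97, 97, 97, 96, 96, 96, 95, 96, 97, 96, 96, 97, 98, 96, 97, 96, 100, 102, 103, 103]
```

```bash
cat >> h.py <<'E'
def goal(p,yaw,tilt=0.,flip=False):
    """tool y at yaw(deg), tool tilted so its back leans to -y dir by tilt deg; prints rel motion"""
    x=np.array([np.cos(np.radians(yaw)),np.sin(np.radians(yaw)),0]);t=np.radians(tilt);up=np.array([0,0,1.])
    zs=-np.sin(t)*x+np.cos(t)*up; Y=np.cos(t)*x+np.sin(t)*up; R=np.c_[np.cross(Y,-zs),Y,-zs]
    s=bot.sense();C=Ro.from_rotvec(s["eef_rot"]);T=Ro.from_matrix(R);d=np.array(p)-s["tcp_pos"]
    print("dv in current tool",C.inv().apply(d).round(4),"in target tool",T.inv().apply(d).round(4),"rot(tool)",(C.inv()*T).as_rotvec().round(4),"|",s["joints"].round(2),s["ft_force"].round(1),round(float(s["gripper_width"]),3),round(float(s["grip_force"]),1))
E
python3 inch.py '0,0,0,0,0,0.107;0,0,0,0,0,0.106;0,0,0,-0.0873,0,0;0,0,0,-0.0873,0,0;0,0,0,-0.0873,0,0;0,0,0,0,0,0;0,0,0,0,0,0'
python3 - <<'E'
from h import *
zs=np.array([-.141,-.217,.966]);G=np.array([.434,.2665,.164])
goal(G+.247*zs,57,15); goal(G+.167*zs,57,15)
E
```

```text
t: 5.62
tcp_pos: [0.5176, 0.2717, 0.4748]
eef_rot: [0.859, 2.921, 0.381]
ft_force: [0.7, -0.6, 0.5]
gripper_width: 1.002
grip_force: 0.0
dv in current tool [ 0.0677 -0.1283  0.0407] in target tool [ 0.0673 -0.1286  0.0403] rot(tool) [-0.0024 -0.0007  0.0037] | [ 0.02  0.51 -0.82  1.59  0.35  0.96  0.14] [ 0.7 -0.6  0.5] 1.002 0.0
dv in current tool [ 0.0677 -0.1281  0.1207] in target tool [ 0.0673 -0.1286  0.1203] rot(tool) [-0.0024 -0.0007  0.0037] | [ 0.02  0.51 -0.82  1.59  0.35  0.96  0.14] [ 0.7 -0.6  0.5] 1.002 0.0
```

```bash
python3 inch.py '0.017,-0.032,0.010,0,0,0;0.017,-0.032,0.010,0,0,0;0.017,-0.032,0.010,0,0,0;0.017,-0.032,0.010,0,0,0;0,0,0,0,0,0;0,0,0.02,0,0,0;0,0,0.02,0,0,0;0,0,0.02,0,0,0;0,0,0.02,0,0,0;0,0,0,0,0,0;0,0,0,0,0,0'
python3 - <<'E'
from h import *
D=cap("side");S=cap("scene")
im=np.hstack([cv2.resize(D["frame"][130:400,220:400],(400,600)),cv2.resize(S["frame"][40:220,280:400],(400,600))])
cv2.imwrite("pics/g1.png",im[:,:,::-1])
zs=np.array([-.141,-.217,.966]);G=np.array([.434,.2665,.164]);goal(G+.167*zs,57,15)
E
```

```text
t: 6.53
tcp_pos: [0.4106, 0.2319, 0.3255]
eef_rot: [0.856, 2.923, 0.382]
ft_force: [0.2, -0.2, -0.1]
gripper_width: 1.003
grip_force: 0.0
dv in current tool [-0.0005 -0.0017  0.001 ] in target tool [-0.0006 -0.0017  0.001 ] rot(tool) [ 0.0011 -0.0007  0.0054] | [-0.05  0.5  -0.68  2.09  0.5   0.45 -0.06] [ 0.2 -0.5  0.3] 0.998 0.0
```

View pics/g1.png

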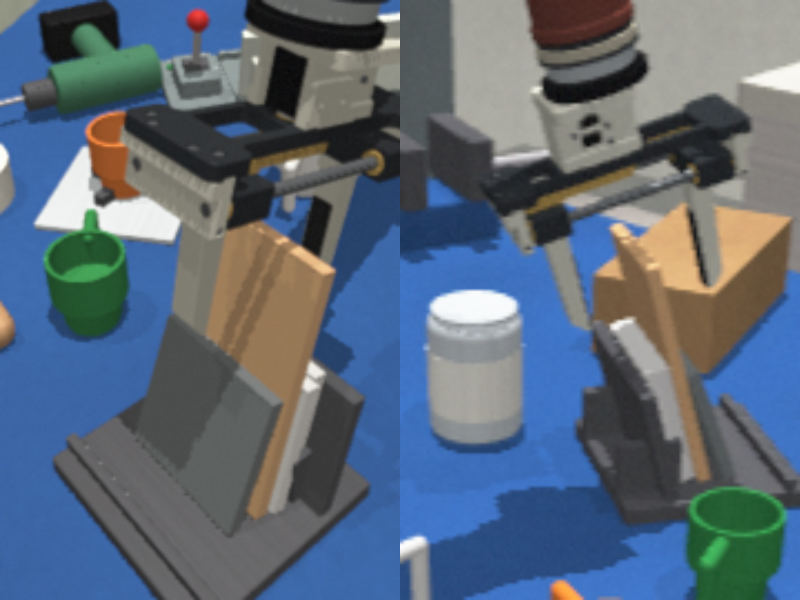

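```bash
python3 inch.py '0,0,0,0,0,0;0,0,0,0,0,0;0,0,0,0,0,0;0,0,0,0,0,0;0,0,0,0,0,0;0,0,0,0,0,0;0,0,0,0,0,0;0,0,0,0,0,0;0,0,0,0,0,0;0,0,0,0,0,0;0,0,0,0,0,0;0,0,0,0,0,0' 0.0 14
```

```text
t: 7.63
tcp_pos: [0.4104, 0.2312, 0.3257]
eef_rot: [0.857, 2.921, 0.385]
ft_force: [0.3, 0.4, 0.1]
gripper_width: 0.186
grip_force: 0.0
```

```bash
python3 inch.py '0,0,0,0,0,0;0,0,0,0,0,0;0,0,0,0,0,0;0,0,0,0,0,0;0,0,0,0,0,0;0,0,0,0,0,0'; python3 inch.py '0,0,-0.01,0,0,0;0,0,-0.01,0,0,0;0,0,-0.01,0,0,0;0,0,-0.01,0,0,0'
```

```text
t: 8.13
tcp_pos: [0.411, 0.232, 0.3264]
eef_rot: [0.856, 2.919, 0.39]
ft_force: [2.1, 3.8, 0.6]
gripper_width: 0.105
grip_force: 14.0
t: 8.47
tcp_pos: [0.4051, 0.2229, 0.365]
eef_rot: [0.857, 2.92, 0.389]
ft_force: [2.9, 4.9, -3.1]
gripper_width: 0.109
grip_force: 14.0
```

```bash
python3 inch.py '0,0.001,-0.008,0,0,0;0,0.001,-0.008,0,0,0;0,0,-0.01,0,0,0;0,0,-0.01,0,0,0;0,0,-0.01,0,0,0;0,0,-0.01,0,0,0;0,0,-0.015,0,0,0;0,0,-0.015,0,0,0;0,0,-0.015,0,0,0;0,0,-0.015,0,0,0;0,0,-0.015,0,0,0;0,0,0,0,0,0'
python3 - <<'E'
from h import *
D=cap("side");S=cap("scene")
im=np.hstack([cv2.resize(D["frame"][100:400,220:400],(400,600)),cv2.resize(S["frame"][40:220,280:400],(400,600))])
cv2.imwrite("pics/g2.png",im[:,:,::-1]); goal((.4,.2,.5),57,15)
E
```

```text
t: 9.47
tcp_pos: [0.3865, 0.1947, 0.4929]
eef_rot: [0.857, 2.92, 0.379]
ft_force: [-0.4, 0.4, -2.3]
gripper_width: 0.108
grip_force: 14.0
dv in current tool [-0.0082  0.0137 -0.0059] in target tool [-0.0082  0.0138 -0.0058] rot(tool) [-0.0041 -0.0012  0.0045] | [ 0.33  0.24 -1.    1.92  0.15  0.85  0.29] [-0.   1.1 -1.2] 0.107 14.0
```

View pics/g2.png

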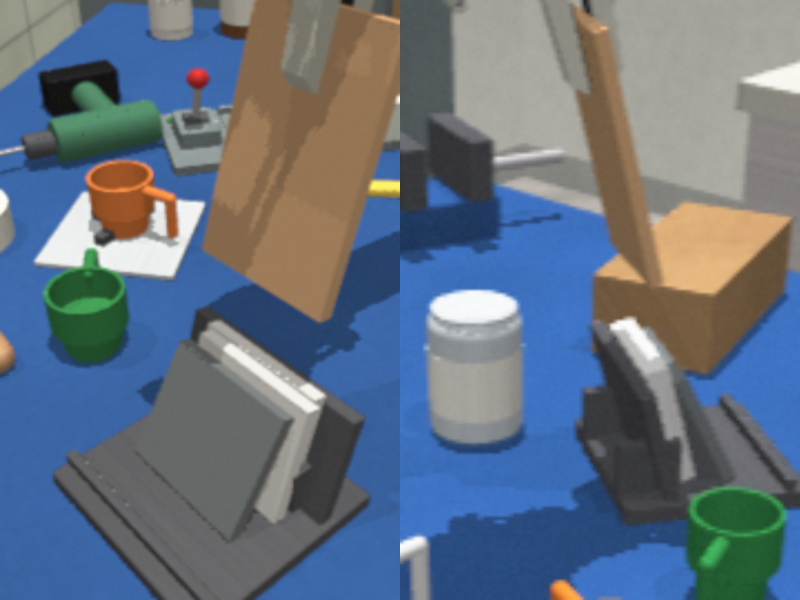

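```bash
python3 inch.py '-0.022,-0.014,-0.005,0,0,0;-0.022,-0.014,-0.005,0,0,0;-0.022,-0.014,-0.005,0,0,0;-0.022,-0.014,-0.005,0,0,0;-0.022,-0.014,-0.005,0,0,0;-0.022,-0.014,-0.005,0,0,0;-0.022,-0.014,-0.005,0,0,0;-0.022,-0.014,-0.005,0,0,0;0,0,0,0,-0.031,0.116;0,0,0,0,-0.031,0.116;0,0,0,0,-0.031,0.116;0,0,0,0,-0.031,0.116'
python3 inch.py '0,0,0,0,-0.031,0.116;0,0,0,0,-0.031,0.116;0,0,0,0,-0.031,0.116;0,0,0,0,-0.031,0.116;0,0,0,0,-0.031,0.116;0,0,0,0,-0.031,0.116;0,0,0,0,-0.031,0.116;0,0,0,0,-0.031,0.116;0,0,0,0,-0.031,0.116;0,0,0,0,0,0;0,0,0,0,0,0'
python3 - <<'E'
from h import *
zs=np.array([-.1167,.2311,.966]);x=np.array([.451,-.893,0])
goal(np.array([.4246,-.1917,.3274])+.12*zs+.012*x,-63.2,15)
E
```

```text
t: 10.57
tcp_pos: [0.4709, 0.0001, 0.4991]
eef_rot: [1.511, 2.587, 0.336]
ft_force: [0.9, -0.9, -1.8]
gripper_width: 0.108
grip_force: 14.0
t: 11.48
tcp_pos: [0.4712, 0.0011, 0.4997]
eef_rot: [2.544, 1.413, 0.181]
ft_force: [0.4, 0.1, -2.5]
gripper_width: 0.107
grip_force: 14.0
dv in current tool [-0.1783  0.03    0.0665] in target tool [-0.1285  0.1129  0.0886] rot(tool) [-0.0034 -0.1388  0.5284] | [ 0.29  0.23 -0.48  1.82  0.34  0.95 -0.9 ] [ 0.4  0.1 -2.5] 0.107 14.0
```

```bash
python3 inch.py '0,0,0,0,-0.031,0.116;0,0,0,0,-0.031,0.116;0,0,0,0,-0.031,0.116;0,0,0,0,-0.031,0.116;0,0,0,0,-0.015,0.064;-0.0214,0.0188,0.0148,0,0,0;-0.0214,0.0188,0.0148,0,0,0;-0.0214,0.0188,0.0148,0,0,0;-0.0214,0.0188,0.0148,0,0,0;-0.0214,0.0188,0.0148,0,0,0;-0.0214,0.0188,0.0148,0,0,0;0,0,0,0,0,0'
python3 - <<'E'
from h import *
np.set_printoptions(precision=4,suppress=True)
zs=np.array([-.1167,.2311,.966]);x=np.array([.451,-.893,0])
goal(np.array([.4246,-.1917,.3274])+.12*zs+.012*x,-63.2,15)
D=cap("side","s3");S=cap("scene","sc3")
im=np.hstack([cv2.resize(D["frame"][60:220,260:440],(400,356)),cv2.resize(S["frame"][100:340,80:300],(400,436))[:356]])
im=np.zeros((480,800,3),np.uint8);im[:356,:400]=cv2.resize(D["frame"][60:220,260:440],(400,356));im[:,400:]=cv2.resize(S["frame"][80:344,80:300],(400,480))
cv2.imwrite("pics/g3.png",im[:,:,::-1])
E
```

```text
t: 12.48
tcp_pos: [0.4123, -0.1809, 0.4414]
eef_rot: [2.814, 0.651, 0.076]
ft_force: [-1.6, 0.0, -2.2]
gripper_width: 0.104
grip_force: 14.0
dv in current tool [ 0.006  -0.0033 -0.0029] in target tool [ 0.0061 -0.0032 -0.0028] rot(tool) [-0.0039  0.0091 -0.0116] | [ 0.51  0.24 -0.26  1.97  0.36  0.8  -1.08] [-1.6  0.  -2.2] 0.104 14.0
```

View pics/g3.png

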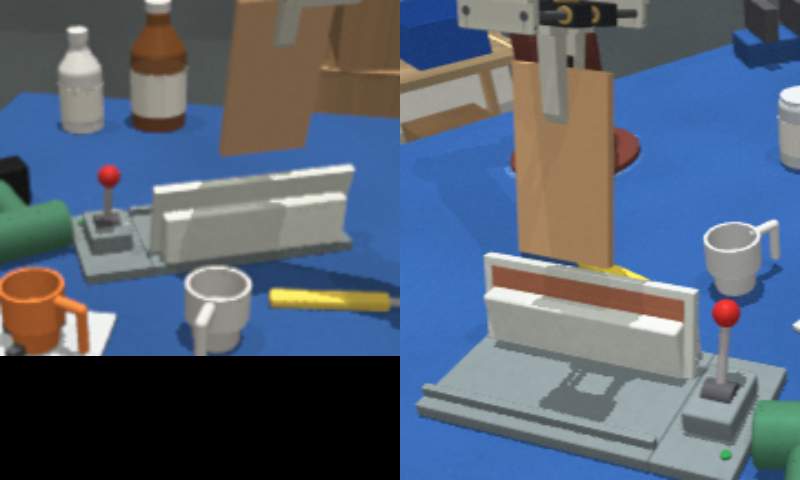

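Run:
```python
from h import *
np.set_printoptions(precision=4,suppress=True)
c=dict(np.load("w1.npz"));S=cap("scene");o=np.array([.473,-.2875]);x=np.array([.451,-.893]);y=np.array([.893,.451])
g=lambda P:np.array([(P[:2]-o)@x,(P[:2]-o)@y,P[2]])
for n,w,s in [("slabtop -y",(293,287),(128,241)),("slabtop +y",(276,73),(234,264)),("platetop -y",(266,287),(127,222)),("platetop +y",(251,59),(243,238)),("foot +y",(298,75),(231,286))]:
    P,e=tri((c,*w),(S,*s));print(n,P,g(P),e)
f=c["frame"][50:295,235:325];s=S["frame"][200:300,80:260] if 0 else cv2.imread("pics/scene0.png")[205:305,110:260,::-1]
im=np.zeros((600,800,3),np.uint8);im[:,:220]=cv2.resize(f,(220,600));im[:380,225:795]=cv2.resize(s,(570,380),interpolation=2);cv2.imwrite("pics/g4.png",im[:,:,::-1])
```

```text
slabtop -y [ 0.3486 -0.2993  0.0599] [-0.0456 -0.1164  0.0599] [1.2, 1.2]
slabtop +y [ 0.5498 -0.1967  0.0573] [-0.0465  0.1096  0.0573] [2.3, 2.3]
platetop -y [ 0.3466 -0.2794  0.0921] [-0.0642 -0.1092  0.0921] [13.0, 13.0]
platetop +y [ 0.5511 -0.1765  0.1036] [-0.0639  0.1198  0.1036] [1.4, 1.4]
foot +y [ 0.5589 -0.2141  0.0218] [-0.0268  0.1098  0.0218] [2.7, 2.7]
```

View pics/g4.png

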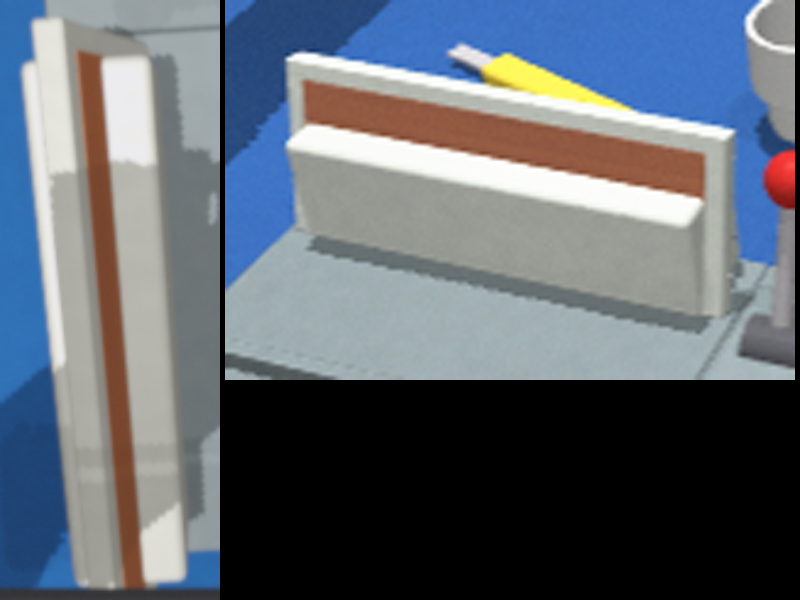

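Run:
```python
from h import *
np.set_printoptions(precision=4,suppress=True)
c=dict(np.load("w1.npz"));c2=dict(np.load("w2.npz"));S=cap("scene");o=np.array([.473,-.2875]);x=np.array([.451,-.893]);y=np.array([.893,.451])
g=lambda P:np.array([(P[:2]-o)@x,(P[:2]-o)@y,P[2]])
s=lambda u,v:(110+(u-225)/3.8,205+v/3.8); w=lambda u,v:(235+u*90/220,50+v*245/600)
for n,a,b in [("front top +y",(152,57),(690,222)),("front top -y",(185,580),(290,152)),("rear top +y",(105,55),(703,196)),("rear top -y",(143,583),(300,128)),("platefronttop+y",(78,52),(705,150))]:
    P,e=tri((c,*w(*a)),(S,*s(*b)));print(n,g(P),e)
for n,b in[("slabfoot",(700,313)),("slab foot -y",(307,228)),("plate foot+y",(725,315)),("base edge",(760,265))]:print(n,g(onz(S,*s(*b),.015)))
```

```text
front top +y [-0.0285  0.1112  0.0712] [2.9, 2.9]
front top -y [-0.0276 -0.1089  0.0662] [3.6, 3.6]
rear top +y [-0.0453  0.1114  0.074 ] [1.6, 1.6]
rear top -y [-0.0451 -0.1122  0.0671] [0.4, 0.4]
platefronttop+y [-0.0527  0.1108  0.0953] [1.8, 1.8]
slabfoot [-0.0302  0.1124  0.015 ]
slab foot -y [-0.0294 -0.1095  0.015 ]
plate foot+y [-0.0324  0.1245  0.015 ]
base edge [-0.0702  0.1257  0.015 ]
```

Run:
```python
from h import *
np.set_printoptions(precision=4,suppress=True)
zs=np.array([-.1167,.2311,.966]);x=np.array([.451,-.893,0]);o=np.array([.473,-.2875]);y=np.array([.893,.451])
goal(np.array([.4246,-.1917,.3274])+.024*x+.006*zs,-63.2,15)
S=cap("scene");D=cap("side")
g=lambda P:np.array([(P[:2]-o)@x[:2],(P[:2]-o)@y,P[2]])
# foot corners of held sheet: from g3 crops
s=lambda u,v:(80+(u-400)*.55,80+v*.55); d=lambda u,v:(260+u*.45,60+v*160/356)
for a,b in [((519,261),(308,147)),((611,267),(220,155))]:
    P,e=tri((S,*s(*a)),(D,*d(*b)));print(P,g(P),e)
st=bot.sense();R=Ro.from_rotvec(st["eef_rot"]).as_matrix();F=st["tcp_pos"]+R[:,2]*.322;print("pred foot",F,g(F))
```

```text
dv in current tool [-0.0009  0.0123  0.1178] in target tool [-0.0006  0.0121  0.1178] rot(tool) [-0.002  -0.0027 -0.002 ] | [ 0.51  0.24 -0.27  1.97  0.36  0.8  -1.08] [-0.7  1.4 -1.9] 0.107 14.0
[ 0.3975 -0.2818  0.1211] [-0.0391 -0.0649  0.1211] [6.7, 6.7]
[ 0.4897 -0.2301  0.128 ] [-0.0437  0.0408  0.128 ] [2.5, 2.5]
pred foot [ 0.4548 -0.2469  0.133 ] [-0.0445  0.002   0.133 ]
```

```bash
python3 inch.py '0,0.006,0,0,0,0;0,0.006,0,0,0,0;0,0,0.015,0,0,0;0,0,0.015,0,0,0;0,0,0.015,0,0,0;0,0,0.015,0,0,0;0,0,0.015,0,0,0;0,0,0.01,0,0,0;0,0,0.01,0,0,0;0,0,0.005,0,0,0;0,0,0.005,0,0,0;0,0,0,0,0,0'; python3 inch.py '0,0,0.003,0,0,0;0,0,0.003,0,0,0;0,0,0,0,0,0'; python3 inch.py '0,0,0.002,0,0,0;0,0,0.002,0,0,0;0,0,0.002,0,0,0;0,0,0,0,0,0'
```

```text
t: 13.78
tcp_pos: [0.4335, -0.2092, 0.3451]
eef_rot: [2.81, 0.663, 0.09]
ft_force: [-1.0, -0.1, -2.0]
gripper_width: 0.106
grip_force: 14.0
t: 14.03
tcp_pos: [0.4341, -0.2105, 0.3397]
eef_rot: [2.81, 0.663, 0.091]
ft_force: [0.4, -0.1, -1.6]
gripper_width: 0.105
grip_force: 14.0
t: 14.37
tcp_pos: [0.4347, -0.2119, 0.3337]
eef_rot: [2.81, 0.663, 0.09]
ft_force: [-0.8, -0.5, -1.6]
gripper_width: 0.11
grip_force: 14.0
```

```bash
for i in 1; do python3 inch.py '0,0,0.002,0,0,0;0,0,0.002,0,0,0;0,0,0,0,0,0'|grep -E "pos|force"; python3 inch.py '0,0,0.002,0,0,0;0,0,0,0,0,0'|grep -E "pos|force"; python3 inch.py '0,0,0.0015,0,0,0;0,0,0,0,0,0'|grep -E "pos|force"; done
python3 - <<'E'
from h import *
np.set_printoptions(precision=4,suppress=True)
D=cap("side");S=cap("scene")
im=np.zeros((480,800,3),np.uint8);im[:356,:400]=cv2.resize(D["frame"][60:220,260:440],(400,356));im[:,400:]=cv2.resize(S["frame"][80:344,80:300],(400,480))
cv2.imwrite("pics/g5.png",im[:,:,::-1])
E
```

```text
tcp_pos: [0.4352, -0.2128, 0.3298]
ft_force: [-0.0, 0.3, -1.6]
grip_force: 14.0
tcp_pos: [0.4355, -0.2132, 0.3279]
ft_force: [-0.1, 0.2, -1.2]
grip_force: 14.0
tcp_pos: [0.4358, -0.2136, 0.327]
ft_force: [-0.6, 0.3, -0.5]
grip_force: 14.0
```

View pics/g5.png

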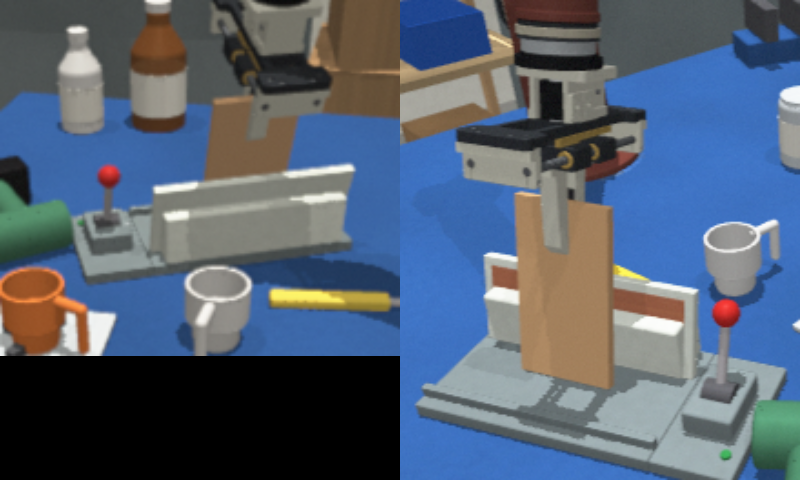

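```bash
python3 inch.py '0,-0.003,-0.0008,0,0,0;0,-0.003,-0.0008,0,0,0;0,0,0,0,0,0'|grep -E "pos|force"; python3 inch.py '0,-0.003,-0.0008,0,0,0;0,0,0,0,0,0'|grep -E "pos|force";python3 inch.py '0,-0.003,-0.0008,0,0,0;0,0,0,0,0,0'|grep -E "pos|force";python3 inch.py '0,-0.003,-0.0008,0,0,0;0,0,0,0,0,0'|grep -E "pos|force"
```

```text
tcp_pos: [0.4329, -0.2075, 0.327]
ft_force: [0.3, -0.5, 1.0]
grip_force: 14.0
tcp_pos: [0.4315, -0.2048, 0.3269]
ft_force: [-0.9, -0.2, 0.4]
grip_force: 14.0
tcp_pos: [0.4301, -0.2021, 0.3269]
ft_force: [-0.4, -0.6, 1.3]
grip_force: 14.0
tcp_pos: [0.4287, -0.1994, 0.3269]
ft_force: [0.2, 0.3, 1.3]
grip_force: 14.0
```

```bash
for i in 1; do python3 inch.py '0,-0.003,-0.0008,0,0,0;0,0,0,0,0,0'|grep -E "pos|force"; python3 inch.py '0,-0.002,-0.0005,0,0,0;0,0,0,0,0,0'|grep -E "pos|force";python3 inch.py '0,-0.002,-0.0005,0,0,0;0,0,0,0,0,0'|grep -E "pos|force";python3 inch.py '0,-0.002,-0.0005,0,0,0;0,0,0,0,0,0;0,0,0,0,0,0'|grep -E "pos|force"; done
```

```text
tcp_pos: [0.4273, -0.1966, 0.3269]
ft_force: [1.0, 0.6, 2.4]
grip_force: 14.0
tcp_pos: [0.4265, -0.1949, 0.3269]
ft_force: [0.7, -0.1, 1.4]
grip_force: 14.0
tcp_pos: [0.4256, -0.1931, 0.3269]
ft_force: [-0.2, -0.6, 3.2]
grip_force: 14.0
tcp_pos: [0.4247, -0.1913, 0.3268]
ft_force: [0.4, -1.0, 3.8]
grip_force: 14.0
```

```bash
python3 inch.py '0,-0.0015,-0.0004,0,0,0;0,0,0,0,0,0;0,0,0,0,0,0'|grep -E "pos|force"; python3 inch.py '0,-0.001,-0.0003,0,0,0;0,0,0,0,0,0;0,0,0,0,0,0'|grep -E "pos|force"
```

```text
tcp_pos: [0.4242, -0.1903, 0.3269]
ft_force: [0.7, -2.9, 0.8]
grip_force: 14.0
tcp_pos: [0.4239, -0.1898, 0.3269]
ft_force: [3.2, -4.8, 0.2]
grip_force: 14.1
```

```bash
python3 inch.py '0,0,0,0,0,0;0,0,0,0,0,0;0,0,0,0,0,0;0,0,0,0,0,0;0,0,0,0,0,0;0,0,0,0,0,0;0,0,0,0,0,0;0,0,0,0,0,0' 0.5 14; python3 inch.py '0,0,-0.03,0,0,0;0,0,-0.03,0,0,0;0,0,-0.03,0,0,0;0,0,-0.02,0,0,0;0,0,0,0,0,0'
python3 - <<'E'
from h import *
D=cap("side");S=cap("scene")
im=np.zeros((480,800,3),np.uint8);im[:356,:400]=cv2.resize(D["frame"][60:220,260:440],(400,356));im[:,400:]=cv2.resize(S["frame"][80:344,80:300],(400,480))
cv2.imwrite("pics/g6.png",im[:,:,::-1])
E
```

```text
t: 17.72
tcp_pos: [0.4234, -0.189, 0.3267]
eef_rot: [2.81, 0.663, 0.091]
ft_force: [-0.1, -0.1, -0.1]
gripper_width: 0.502
grip_force: 0.0
t: 18.13
tcp_pos: [0.4112, -0.163, 0.437]
eef_rot: [2.805, 0.663, 0.102]
ft_force: [-0.6, -1.2, -0.3]
gripper_width: 0.502
grip_force: 0.0
```

View pics/g6.png

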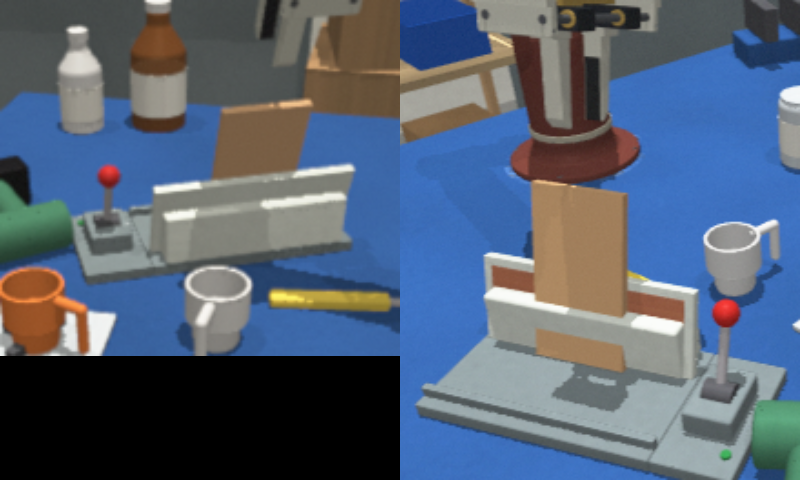

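```bash
python3 inch.py '0,0,0,0.0873,0,0;0,0,0,0.0873,0,0;0,0,0,0.0873,0,0;0.033,0.012,0,0,0,0;0.033,0.012,0,0,0,0;0.033,0.012,0,0,0,0;0.033,0.012,0,0,0,0;0.033,0.012,0,0,0,0;0,0,0,0,0,0;0,0,0,0,0,0;0,0,0,0,0,0' 0.0 20
python3 - <<'E'
from h import *
goal((.586,-.1408,.281),-63.2,0)
E
```

```text
t: 19.15
tcp_pos: [0.5844, -0.1441, 0.4311]
eef_rot: [-3.055, -0.721, 0.003]
ft_force: [-0.7, 0.2, 0.2]
gripper_width: 0.004
grip_force: 0.0
dv in current tool [ 0.0031 -0.0017  0.1502] in target tool [ 0.0029 -0.0022  0.1501] rot(tool) [-0.0036  0.0014 -0.0042] | [ 0.4   0.53 -0.31  1.53  0.17  1.12 -1.06] [-0.7  0.2  0.2] 0.004 0.0
```

```bash
python3 inch.py '0.001,-0.001,0.03,0,0,0;0.001,-0.001,0.03,0,0,0;0.001,0,0.03,0,0,0;0,0,0.03,0,0,0;0,0,0.03,0,0,0;0,0.01,0,0,0,0;0,0.01,0,0,0,0;0,0.01,0,0,0,0;0,0.01,0,0,0,0;0,0,0,0,0,0'; python3 inch.py '0,0.008,0,0,0,0;0,0.008,0,0,0,0;0,0.008,0,0,0,0;0,0.006,0,0,0,0;0,0,0,0,0,0'; python3 inch.py '0,0.004,0,0,0,0;0,0.004,0,0,0,0;0,0.004,0,0,0,0;0,0,0,0,0,0'
```

```text
t: 19.98
tcp_pos: [0.6061, -0.1796, 0.2856]
eef_rot: [3.056, 0.715, 0.011]
ft_force: [-0.3, -1.4, -0.1]
gripper_width: 0.003
grip_force: 0.0
t: 20.4
tcp_pos: [0.6187, -0.2047, 0.2832]
eef_rot: [-3.058, -0.719, -0.004]
ft_force: [-0.5, -0.4, -0.7]
gripper_width: 0.006
grip_force: 0.0
t: 20.73
tcp_pos: [0.6238, -0.2143, 0.283]
eef_rot: [-3.056, -0.721, -0.003]
ft_force: [-0.4, 0.5, 0.4]
gripper_width: 0.009
grip_force: 0.0
```

```bash
cat >> h.py <<'E'
def ball():
    P=[]
    for n in("scene","side"):
        c=cap(n);k=blobs(c,(0,180,110),(4,255,255),8)+blobs(c,(175,180,110),(180,255,255),8)
        if k:
            k=max(k,key=cv2.contourArea);(u,v),r=cv2.minEnclosingCircle(k);P.append((c,u,v));print(n,round(u),round(v),round(r,1))
    if len(P)==2:
        X,e=tri(*P);d=X[:2]-np.array([.473,-.2875]);print("ball",X.round(4),"warmer x,y",(d@[.451,-.893]).round(4),(d@[.893,.451]).round(4),e)
E
python3 -c "
from h import *
ball()"
```

```text
scene 244 276 7.8
```

```bash
python3 inch.py '0,0.003,0,0,0,0;0,0.003,0,0,0,0;0,0,0,0,0,0'|grep -E "pos|ft"; python3 inch.py '0,0.003,0,0,0,0;0,0.002,0,0,0,0;0,0,0,0,0,0'|grep -E "pos|ft"; python3 -c "
from h import *
ball()"
```

```text
tcp_pos: [0.6265, -0.2193, 0.2832]
ft_force: [-0.3, 0.6, -0.5]
tcp_pos: [0.6279, -0.2209, 0.2832]
ft_force: [-4.7, 5.5, 3.7]
scene 242 280 7.8
```

```bash
python3 inch.py '0,0.002,0,0,0,0;0,0,0,0,0,0;0,0,0,0,0,0'|grep -E "pos|ft"; python3 inch.py '0,-0.02,0,0,0,0;0,-0.02,0,0,0,0;0,-0.02,-0.02,0,0,0;0,0,-0.03,0,0,0;0,0,-0.03,0,0,0;0,0,-0.03,0,0,0;-0.03,-0.03,0,0,0,0;-0.03,-0.03,0,0,0,0;0,0,0,0,0,0' 1.0; python3 -c "
from h import *
ball()"
```

```text
tcp_pos: [0.6284, -0.2213, 0.2832]
ft_force: [-5.6, 6.9, 4.5]
t: 22.43
tcp_pos: [0.5143, -0.1424, 0.3908]
eef_rot: [-3.049, -0.726, 0.023]
ft_force: [-1.9, 0.8, -0.6]
gripper_width: 0.598
grip_force: 0.0
scene 242 280 7.9
side 304 130 3.5
ball [ 0.6406 -0.2461  0.1076] warmer x,y 0.0386 0.1683 [0.6, 0.6]
```

```bash
python3 inch.py '0,0,-0.01,0,0,-0.119;0,0,-0.01,0,0,-0.119;0,0,-0.01,0,0,-0.119;0,0,-0.01,0,0,-0.119;0,0,0,0,0,-0.119;0,0,0,0,0,-0.119;0,0,0,0,0,-0.119;0,0,0,0,0,-0.119;0.026,-0.022,0,0,0,0;0.026,-0.022,0,0,0,0;0.026,-0.022,0,0,0,0;0,0,0,0,0,0' 1.0
cat >> h.py <<'E'
def cup(c,z,kind,save=None,win=None):
    hsv=cv2.cvtColor(c["frame"],cv2.COLOR_RGB2HSV)
    rng={"white":((0,0,90),(180,70,255)),"green":((50,120,30),(80,255,255)),"orange":((3,160,80),(20,255,255))}[kind]
    m=cv2.inRange(hsv,np.array(rng[0]),np.array(rng[1])); m[235:]=0
    if win: w=np.zeros_like(m);w[win[1]:win[3],win[0]:win[2]]=255;m&=w
    m=cv2.morphologyEx(m,cv2.MORPH_CLOSE,np.ones((15,15),np.uint8))
    o=cv2.morphologyEx(m,cv2.MORPH_OPEN,cv2.getStructuringElement(2,(25,25)))
    for k in cv2.findContours(o,cv2.RETR_EXTERNAL,cv2.CHAIN_APPROX_NONE)[0]:
        if cv2.contourArea(k)<900: continue
        (u,v),r=cv2.minEnclosingCircle(k);P=onz(c,u,v,z);e=onz(c,u+r,v,z)
        B=np.zeros_like(m);cv2.circle(B,(int(u),int(v)),int(r+4),255,-1)
        h=m&~B&cv2.circle(np.zeros_like(m),(int(u),int(v)),int(r*2.3),255,-1)
        n,lab,st,_=cv2.connectedComponentsWithStats(h)
        out=None
        if n>1:
            j=1+np.argmax(st[1:,4]);yy,xx=np.where(lab==j);H=onz(c,xx.mean(),yy.mean(),z-.01);d=H-P;out=(round(float(np.degrees(np.arctan2(d[1],d[0]))),1),round(float(np.hypot(d[0],d[1])),3),int(st[j,4]))
        print(kind,(round(u),round(v),round(r)),P.round(4),"radius",round(float(np.linalg.norm(e-P)),4),"handle",out)
E
python3 - <<'E'
from h import *
c=cap("wrist","w4");np.savez("w4.npz",**c);cup(c,.07,"white");cup(c,.07,"green");cup(c,.078,"orange")
goal((.46,-.055,.3),-9,0)
E
```

```text
t: 23.53
tcp_pos: [0.469, -0.0525, 0.4346]
eef_rot: [-2.376, -2.052, -0.009]
ft_force: [0.9, 0.2, 0.6]
gripper_width: 1.002
grip_force: 0.0
white (306, 183, 34) [ 0.459  -0.0536  0.07  ] radius 0.0343 handle (86.1, 0.05, 358)
white (456, 94, 89) [0.6128 0.01   0.07  ] radius 0.0839 handle (11.9, 0.136, 5197)
white (601, 39, 54) [0.7452 0.0396 0.07  ] radius 0.0496 handle (174.1, 0.089, 1807)
green (574, 221, 37) [ 0.7268 -0.133   0.07  ] radius 0.0384 handle (-169.8, 0.041, 118)
orange (477, 100, 42) [0.6282 0.0025 0.078 ] radius 0.0392 handle (162.5, 0.054, 354)
dv in current tool [-0.0016 -0.011   0.1346] in target tool [-0.0011 -0.0104  0.1346] rot(tool) [ 0.0046 -0.0037  0.0079] | [ 0.53  0.36 -0.63  1.86  0.25  0.99 -0.35] [-0.  -0.7 -0.3] 1.0 0.0
```

```bash
python3 inch.py '-0.001,-0.005,0.03,0,0,0;-0.001,-0.006,0.03,0,0,0;0,0,0.03,0,0,0;0,0,0.03,0,0,0;0,0,0.03,0,0,0;0,0,0.03,0,0,0;0,0,0.02,0,0,0;0,0,0.012,0,0,0;0,0,0,0,0,0;0,0,0,0,0,0'; python3 -c "
from h import *
goal((.459,-.0536,.222),-9,0)"
```

```text
t: 24.42
tcp_pos: [0.461, -0.0588, 0.2208]
eef_rot: [2.388, 2.041, 0.005]
ft_force: [-0.7, -0.5, -0.5]
gripper_width: 1.003
grip_force: 0.0
dv in current tool [ 0.0048 -0.0028 -0.0012] in target tool [ 0.0048 -0.0028 -0.0012] rot(tool) [ 0.0024 -0.0024  0.0009] | [ 0.34  0.66 -0.38  2.12  0.55  0.45 -0.63] [-0.7 -0.5 -0.5] 1.003 0.0
```

```bash
python3 inch.py '0,0,0,0,0,0;0,0,0,0,0,0;0,0,0,0,0,0;0,0,0,0,0,0;0,0,0,0,0,0;0,0,0,0,0,0;0,0,0,0,0,0;0,0,0,0,0,0;0,0,0,0,0,0' 0.0 25
```

```text
t: 25.17
tcp_pos: [0.4593, -0.0581, 0.2219]
eef_rot: [2.387, 2.043, 0.004]
ft_force: [-1.3, -0.6, 5.6]
gripper_width: 0.698
grip_force: 24.8
```

```bash
python3 inch.py '0,0,-0.02,0,0,0;0,0,-0.03,0,0,0;0,0,-0.03,0,0,0;0,0,-0.03,0,0,0;0,0,0,0,0,0.117;0,0,0,0,0,0.117;0,0,0,0,0,0.117;0,0,0,0,0,0.117;0,0,0,0,0,0.117;0,0,0,0,0,0.117;0,0,0,0,0,0;0,0,0,0,0,0'
python3 - <<'E'
from h import *
np.set_printoptions(precision=4,suppress=True)
c=cap("wrist","w5");s=bot.sense();print(s["tcp_pos"],s["gripper_width"])
S=cap("scene");D=cap("side")
a=np.zeros((600,800,3),np.uint8);a[:400,:640]=c["frame"]
p=proj(S,s["tcp_pos"]-[0,0,.15]);q=proj(D,s["tcp_pos"]-[0,0,.15]);print(p,q)
f=lambda C,p:cv2.resize(C["frame"][int(p[1])-50:int(p[1])+50,int(p[0])-66:int(p[0])+67],(266,200))
a[400:,:266]=f(S,p);a[400:,266:532]=f(D,q);cv2.imwrite("pics/g7.png",a[:,:,::-1])
E
```

```text
t: 26.17
tcp_pos: [0.459, -0.0581, 0.3311]
eef_rot: [-2.94, -1.102, -0.003]
ft_force: [-0.9, -0.3, -1.8]
gripper_width: 0.695
grip_force: 24.8
[ 0.459  -0.0582  0.3311] 0.6980042169503893
[257.3186 161.9792] [359.3455 140.2553]
```

View pics/g7.png

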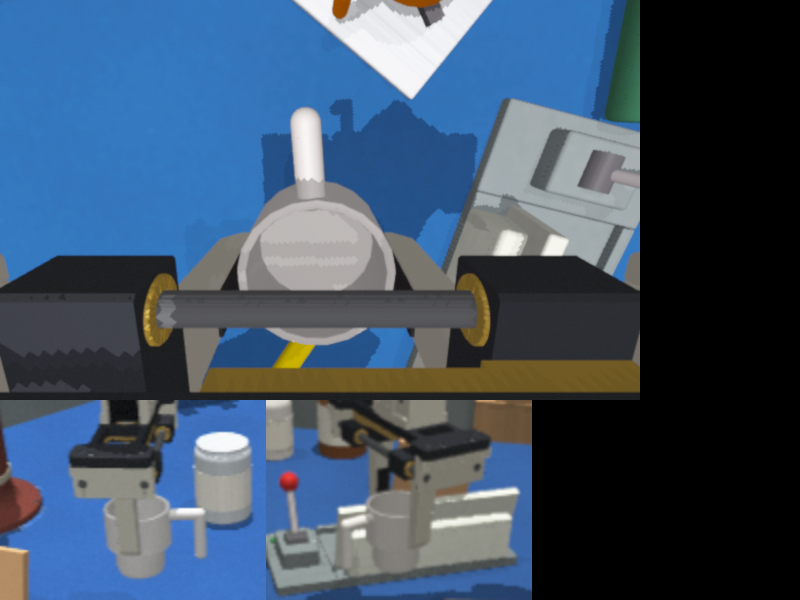

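```bash
python3 inch.py '0.0335,0.0142,0,0,0,0;0.0335,0.0142,0,0,0,0;0.0335,0.0142,0,0,0,0;0.0335,0.0142,0,0,0,0;0.0335,0.0142,0,0,0,0;0,0,0,0,0,0;0,0,0,0,0,0;0,0,0,0,0,0'
python3 - <<'E'
from h import *
goal((.6323,-.0018,.270),-49,0)
E
```

```text
t: 26.98
tcp_pos: [0.6316, -0.0026, 0.3309]
eef_rot: [-2.941, -1.098, 0.0]
ft_force: [-0.0, -0.7, -1.1]
gripper_width: 0.699
grip_force: 24.8
dv in current tool [ 0.001  -0.0001  0.0609] in target tool [ 0.0011 -0.0002  0.0609] rot(tool) [-0.002  -0.0007 -0.0011] | [ 0.17  0.68 -0.34  1.56  0.26  0.94 -1.11] [-0.  -0.7 -1.1] 0.699 24.8
```

```bash
python3 inch.py '0.001,0,0.01,0,0,0;0,0,0.01,0,0,0;0,0,0.01,0,0,0;0,0,0,0,0,0'|grep -E "pos|ft";  python3 inch.py '0,0,0.005,0,0,0;0,0,0.005,0,0,0;0,0,0.005,0,0,0;0,0,0.005,0,0,0;0,0,0,0,0,0'|grep -E "pos|ft"; python3 inch.py '0,0,0.003,0,0,0;0,0,0.003,0,0,0;0,0,0,0,0,0'|grep -E "pos|ft"; python3 inch.py '0,0,0.002,0,0,0;0,0,0.002,0,0,0;0,0,0,0,0,0'|grep -E "pos|ft"
```

```text
tcp_pos: [0.6315, -0.0023, 0.2987]
ft_force: [-0.4, -0.6, -1.8]
tcp_pos: [0.6327, -0.0015, 0.2806]
ft_force: [0.5, -0.1, -1.9]
tcp_pos: [0.6329, -0.0015, 0.2753]
ft_force: [-0.5, 0.1, -2.4]
tcp_pos: [0.633, -0.0015, 0.2714]
ft_force: [0.3, 0.0, -1.2]
```

```bash
python3 inch.py '0,0,0.0015,0,0,0;0,0,0,0,0,0'|grep -E "pos|ft"; python3 inch.py '0,0,0.001,0,0,0;0,0,0,0,0,0'|grep -E "pos|ft"; python3 inch.py '0,0,0.001,0,0,0;0,0,0,0,0,0'|grep -E "pos|ft"
```

```text
tcp_pos: [0.633, -0.0015, 0.2701]
ft_force: [0.9, -0.3, -1.0]
tcp_pos: [0.6331, -0.0014, 0.27]
ft_force: [-1.7, -0.3, 3.2]
tcp_pos: [0.633, -0.0013, 0.2699]
ft_force: [-3.4, -1.1, 8.2]
```

```bash
python3 inch.py '0,0,0,0,0,0;0,0,0,0,0,0;0,0,0,0,0,0;0,0,0,0,0,0;0,0,0,0,0,0;0,0,0,0,0,0;0,0,-0.01,0,0,0;0,0,-0.03,0,0,0;0,0,-0.03,0,0,0;0,0,-0.03,0,0,0;0,0,-0.03,0,0,0' 1.0; python3 inch.py '0,0,-0.01,0,0,-0.122;0,0,-0.01,0,0,-0.122;0,0,0,0,0,-0.122;0,0,0,0,0,-0.122;0,0,0,0,0,-0.122;0,0,0,0,0,-0.122;0,0,0,0,0,-0.122;0,0,0,0,0,-0.122;0,0,0,0,0,-0.122;0,0,0,0,0,0;0,0,0,0,0,0'
python3 - <<'E'
from h import *
c=cap("wrist","w6");cup(c,.118,"white");cup(c,.07,"green");cup(c,.078,"orange")
E
python3 inch.py '0.035,0.002,0,0,0,0;0.035,0.002,0,0,0,0;0.035,0.002,0,0,0,0;0.035,0.002,0,0,0,0;0.033,0.002,0,0,0,0;0,0,0,0,0,0;0,0,0,0,0,0'
python3 - <<'E'
from h import *
c=cap("wrist","w7");cup(c,.118,"white");cup(c,.07,"green");goal((.601,.1695,.222),14)
E
```

```text
t: 29.65
tcp_pos: [0.6327, -0.0017, 0.4005]
eef_rot: [-2.942, -1.098, -0.005]
ft_force: [-0.6, -0.7, -0.2]
gripper_width: 0.998
grip_force: 0.0
t: 30.57
tcp_pos: [0.6328, -0.002, 0.4187]
eef_rot: [1.942, 2.469, 0.005]
ft_force: [0.0, 1.1, -0.6]
gripper_width: 1.001
grip_force: 0.0
white (440, 152, 31) [0.7207 0.0553 0.118 ] radius 0.0249 handle (-3.4, 0.041, 2951)
white (488, 164, 49) [0.7614 0.0552 0.118 ] radius 0.0394 handle (-172.6, 0.039, 1268)
white (612, 164, 75) [0.8592 0.079  0.118 ] radius 0.0605 handle (-166.5, 0.096, 5125)
white (319, 160, 82) [0.6286 0.026  0.118 ] radius 0.0661 handle (12.2, 0.122, 4911)
green (324, 2, 29) [0.6031 0.151  0.07  ] radius 0.0246 handle (-66.2, 0.035, 339)
t: 31.2
tcp_pos: [0.6001, 0.1717, 0.4193]
eef_rot: [-1.933, -2.476, -0.007]
ft_force: [0.8, -1.0, 0.7]
gripper_width: 1.003
grip_force: 0.0
white (626, 196, 40) [0.8495 0.2326 0.118 ] radius 0.033 handle (88.6, 0.038, 42)
white (200, 12, 115) [0.4855 0.2839 0.118 ] radius 0.0833 handle (-160.0, 0.133, 4568)
white (28, 34, 44) [0.3652 0.2381 0.118 ] radius 0.0327 handle (27.5, 0.06, 1228)
green (315, 177, 35) [0.5985 0.1768 0.07  ] radius 0.033 handle (-71.4, 0.05, 223)
dv in current tool [ 0.0002 -0.0005  0.1969] in target tool [3.000e-04 1.000e-04 1.969e-01] rot(tool) [ 0.0028 -0.0007 -0.0032] | [ 0.06  0.63 -0.64  1.47  0.4   1.17 -0.41] [-0.1 -0.8  0.7] 0.998 0.0
```

```bash
python3 inch.py '0,0,0.035,0,0,0;0,0,0.035,0,0,0;0,0,0.035,0,0,0;0,0,0.035,0,0,0;0,0,0.03,0,0,0;0,0,0.02,0,0,0;0,0,0.007,0,0,0;0,0,0,0,0,0;0,0,0,0,0,0'; python3 inch.py '0,0,0,0,0,0;0,0,0,0,0,0;0,0,0,0,0,0;0,0,0,0,0,0;0,0,0,0,0,0;0,0,0,0,0,0;0,0,0,0,0,0;0,0,0,0,0,0;0,0,0,0,0,0' 0.0 25;  python3 inch.py '0,0,-0.02,0,0,0;0,0,-0.03,0,0,0;0,0,-0.03,0,0,0;0,0,-0.03,0,0,0;0,0,-0.03,0,0,0;0,0,-0.02,0,0,0;0,0,0,0,0,0;0,0,0,0,0,0'
python3 - <<'E'
from h import *
c=cap("wrist","w8");s=bot.sense()
m=cv2.inRange(cv2.cvtColor(c["frame"],cv2.COLOR_RGB2HSV),np.array((50,120,20)),np.array((80,255,255)));m[292:]=0
for v in range(90,292,10):
    x=np.where(m[v,200:440])[0]+200; print(v,(x.min(),x.max(),len(x)) if len(x) else None)
goal((.634,0,.36),14)
cv2.imwrite("pics/g8.png",c["frame"][60:400,150:480,::-1])
E
```

```text
t: 32.0
tcp_pos: [0.6024, 0.1682, 0.2224]
eef_rot: [1.94, 2.469, 0.006]
ft_force: [-0.2, 0.5, -0.1]
gripper_width: 1.0
grip_force: 0.0
t: 32.75
tcp_pos: [0.6016, 0.1691, 0.2223]
eef_rot: [1.938, 2.472, 0.005]
ft_force: [-1.7, -0.7, 6.0]
gripper_width: 0.694
grip_force: 24.9
t: 33.42
tcp_pos: [0.6012, 0.1687, 0.3818]
eef_rot: [1.938, 2.472, 0.006]
ft_force: [-0.2, 0.2, -2.8]
gripper_width: 0.693
grip_force: 24.9
90 None
100 None
110 None
120 None
130 None
140 None
150 None
160 None
170 (np.int64(319), np.int64(325), 7)
180 (np.int64(281), np.int64(350), 70)
190 (np.int64(268), np.int64(362), 95)
200 (np.int64(261), np.int64(370), 110)
210 (np.int64(254), np.int64(376), 123)
220 (np.int64(248), np.int64(383), 136)
230 (np.int64(243), np.int64(387), 145)
240 (np.int64(240), np.int64(391), 152)
250 (np.int64(237), np.int64(393), 157)
260 (np.int64(237), np.int64(394), 158)
270 (np.int64(237), np.int64(394), 158)
280 (np.int64(239), np.int64(391), 153)
290 None
dv in current tool [-0.1713 -0.0081  0.0201] in target tool [-0.1713 -0.0086  0.0202] rot(tool) [ 0.0003 -0.0011 -0.0032] | [ 0.05  0.67 -0.63  1.52  0.42  1.09 -0.43] [ 0.3 -0.5 -3. ] 0.69 24.9
```

```bash
python3 inch.py '-0.0298,-0.0015,0,0,0,0;-0.0298,-0.0015,0,0,0,0;-0.0298,-0.0015,0,0,0,0;-0.0298,-0.0015,0,0,0,0;-0.0298,-0.0015,0,0,0,0;-0.0298,-0.0015,0,0,0,0;0,0,0,0,0,0;0,0,0,0,0,0;0,0,0,0,0,0'
python3 - <<'E'
from h import *
goal((.636,-.0068,.3103),14,0)
S=cap("scene");D=cap("side")
a=np.zeros((400,800,3),np.uint8);a[:,:400]=cv2.resize(S["frame"][160:290,280:410],(400,400));a[:,400:]=cv2.resize(D["frame"][110:240,210:340],(400,400));cv2.imwrite("pics/g9.png",a[:,:,::-1])
E
```

```text
t: 34.22
tcp_pos: [0.6347, -0.0067, 0.3792]
eef_rot: [-1.935, -2.47, -0.002]
ft_force: [-0.3, 1.3, -2.0]
gripper_width: 0.694
grip_force: 24.9
dv in current tool [-0.0007  0.0013  0.0689] in target tool [-0.0004  0.0012  0.0689] rot(tool) [-0.0011 -0.0039 -0.0027] | [ 0.33  0.69 -0.64  1.49  0.43  1.11 -0.15] [-0.3  1.3 -2. ] 0.694 24.9
```

```bash
python3 inch.py '0,0.001,0.01,0,0,0;0,0,0.01,0,0,0;0,0,0.01,0,0,0;0,0,0,0,0,0'|grep -E "pos|ft";  python3 inch.py '0,0,0.005,0,0,0;0,0,0.005,0,0,0;0,0,0,0,0,0'|grep -E "pos|ft"; python3 inch.py '0,0,0.005,0,0,0;0,0,0.005,0,0,0;0,0,0.005,0,0,0;0,0,0,0,0,0'|grep -E "pos|ft"; python3 inch.py '0,0,0.003,0,0,0;0,0,0.003,0,0,0;0,0,0,0,0,0'|grep -E "pos|ft"; python3 inch.py '0,0,0.002,0,0,0;0,0,0.002,0,0,0;0,0,0,0,0,0'|grep -E "pos|ft"
```

```text
tcp_pos: [0.6353, -0.0067, 0.3479]
ft_force: [-1.0, -0.4, -2.7]
tcp_pos: [0.6361, -0.0069, 0.3402]
ft_force: [0.1, -0.0, -2.0]
tcp_pos: [0.6359, -0.007, 0.3249]
ft_force: [0.2, 0.6, -1.3]
tcp_pos: [0.6362, -0.0068, 0.3196]
ft_force: [-0.4, -0.7, -2.5]
tcp_pos: [0.6362, -0.0068, 0.3159]
ft_force: [-1.0, 0.4, -1.7]
```

```bash
python3 inch.py '0,0,0.002,0,0,0;0,0,0.002,0,0,0;0,0,0,0,0,0'|grep -E "pos|ft"; python3 inch.py '0,0,0.0015,0,0,0;0,0,0,0,0,0'|grep -E "pos|ft"; python3 inch.py '0,0,0.001,0,0,0;0,0,0,0,0,0'|grep -E "pos|ft"
```

```text
tcp_pos: [0.6362, -0.0067, 0.3118]
ft_force: [0.4, -0.2, -1.9]
tcp_pos: [0.6363, -0.0067, 0.3105]
ft_force: [-0.1, -0.6, -2.8]
tcp_pos: [0.6363, -0.0067, 0.3103]
ft_force: [-1.7, -1.0, 2.0]
```

Seated at the expected height. Now I'll release, back off and check.

```bash
python3 inch.py '0,0,0.0005,0,0,0;0,0,0,0,0,0;0,0,0,0,0,0;0,0,0,0,0,0;0,0,0,0,0,0;0,0,0,0,0,0;0,0,0,0,0,0;0,0,0,0,0,0' 1.0; python3 inch.py '0,0,-0.01,0,0,0;0,0,-0.03,0,0,0;0,0,-0.03,0,0,0;0,0,-0.03,0,0,0;0,-0.03,0,0,0,0;0,-0.03,0,0,0,0;0,-0.03,0,0,0,0;0,-0.03,0,0,0,0;0,-0.03,0,0,0,0;0,0,0,0,0,0;0,0,0,0,0,0'
python3 - <<'E'
from h import *
ball()
S=cap("scene");D=cap("side")
a=np.zeros((600,800,3),np.uint8);a[:300,:400]=cv2.resize(S["frame"][80:350,80:440],(400,300));a[:300,400:]=cv2.resize(D["frame"][90:400,180:470],(400,300))
a[300:,:400]=cv2.resize(S["frame"][160:290,270:410],(400,300));a[300:,400:]=cv2.resize(D["frame"][110:240,210:350],(400,300));cv2.imwrite("pics/g10.png",a[:,:,::-1])
E
```

```text
t: 36.98
tcp_pos: [0.6364, -0.0067, 0.3092]
eef_rot: [-1.938, -2.473, -0.005]
ft_force: [-0.6, -0.2, -0.4]
gripper_width: 1.002
grip_force: 0.0
t: 37.9
tcp_pos: [0.4896, -0.0431, 0.4099]
eef_rot: [1.938, 2.47, 0.004]
ft_force: [-0.2, -0.4, -0.7]
gripper_width: 0.998
grip_force: 0.0
scene 242 280 7.9
side 304 130 3.7
ball [ 0.6405 -0.246   0.1073] warmer x,y 0.0384 0.1683 [0.6, 0.6]
```

View pics/g10.png

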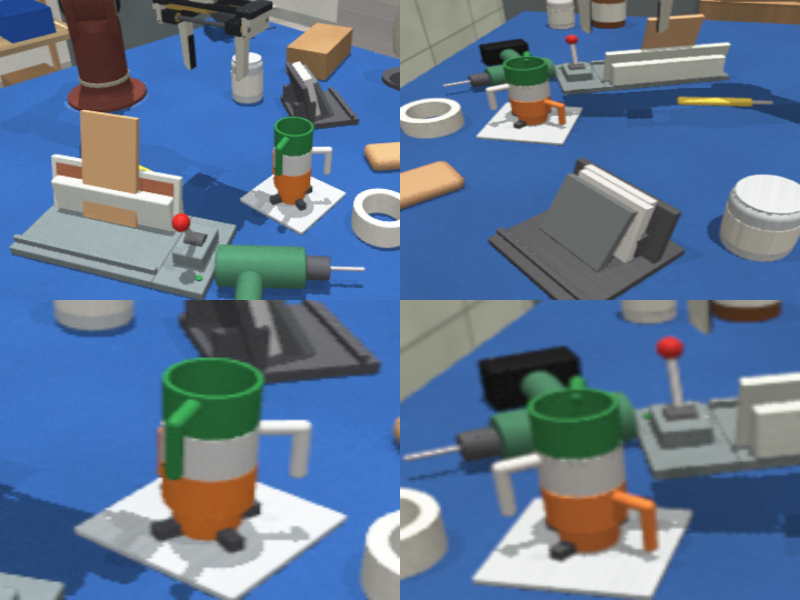

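The pictures show the three cups nested with their handles apart, the tan sheet standing on the warmer, the switch over to on, and the white and grey sheets still in the stand. The gripper is clear of everything.

```bash
python3 -c "
from station import bot
print(bot.hand_in())"
```

```text
the job is handed in; nothing more can be done
None
```

I handed the job in at about 38 s: the one tan sheet present leans on the warmer's plate, the switch is fully on, and the white and green cups are nested home on the orange one, handles about 120° apart. No yellow cup or mid sheet was there, the white and grey sheets stayed in the stand, and the tan grip was 14 N.

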